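# Stack the empty tote on the collet tote

### The job

Stack the empty blue tote squarely on top of the grey tote that holds the collets. These are stack-nest totes: with both orange ends the same way the upper one drops down inside onto the collets, so turn the blue one until its orange end lies over the grey tote's plain grey end, and set it down (do not drop it) so that its feet stand on the grey rim. Leave the grey tote where it is.

Things in the scene. Friction and masses are not known exactly. Their poses are not given: they have to be found in the camera images.
- blue_tote_mid (a point): Centre (25 mm above its underside) of the empty blue tote, an open box 120 mm long (x), 60 wide (y), 50 high, 0.12 kg, on the worktop. +x points to its orange end. The top 20 mm of its long sides is a straight band 60 mm wide outside: grip there from above at mid-length; below, it tapers to 38 mm. Feet under its ends reach the full length, 4 mm above its underside.
- grey_tote_mid (a point): Centre (25 mm below the rim) of the grey tote: same shape, 0.35 kg, loose on the worktop, two collets up to 31 mm tall in it. +x points to its orange end. With blue +x opposite to grey +x the feet stand on the end rails, blue floor 4 mm inside the rim with 6 mm play all round: blue centre 46 mm above grey. Wrong way round: 35 mm or less.

How it is judged:
By the outcome, as a careful person would: the job done as asked, in the order asked, and still so for the second after the job is handed in, with the robot touching nothing.
It also fails if it takes over 40 s, if anything falls off the work surface, if the arm or the gripper's body presses on something with over 40 N, if the wrist force passes 120 N, or if a joint passes its speed limit or range.

### The arm

A 6-joint arm with a two-finger parallel gripper is mounted at the origin on a cart in front of the work surface, level with it; the furniture and walls round the work are solid. World frame = base frame: x ahead of the robot, y to its left, z up, the work surface at z = 0. Lengths are in m, angles in rad, forces in N, time in s.
With the tool pointing down it reaches from about 0.25 to 0.775 m from the base axis. Payload 4 kg.
Tool frame: the origin (TCP) lies at the very end of the fingers, on their centre line; the grasp point (between the pads) lies 19 mm behind it (ctrl.pinch_z is the distance from the TCP to the grasp point, in m); z points along the fingers, y is the line along which they close (so a half turn about z gives the same grasp; the last joint's range is limited). The gripper opens to 94 mm and grips with 3 to 60 N. Pads are 16 mm wide; open, the fingers measure 119 mm over their backs; the gripper's body (75 mm by 177 mm) begins 78 mm behind the grasp point.
Start: joints at [-1.392, 0.087, 1.371, -0, 1.684, -0.103], TCP at [0.153, -0.528, 0.206] pointing down, gripper open.
Joint ranges: [-3.1, 3.1], [-0.76, 2.03], [0.27, 2.55], [-1.08, 4.22], [0.17, 2.65], [-2.57, 2.57]. Speed limits (rad/s): [2.79, 2.79, 3.14, 3.14, 3.14, 3.14].

### API

Orientations are given as a 3x3 rotation matrix whose columns are the frame's x, y, z axes.
In Python, from rig import readout, cams, job, ctrl gives the robot as it stands.
- The arm moves only by the shell command python3 -m crank 'ROWS' [FORCE]. ROWS is a JSON object of lists of equal length, an entry for each row: "dp": the shift along the tool's x, y, z each as a share of 1 m, from -1 to 1, a list of three; "rot": the turn, a rotation vector about the tool's x, y, z each as a share of 45 degrees, from -1 to 1, a list of three; "jaw": the closure, from -1 (fully open) to 1 (shut). In form: {"dp": [[x, y, z], ...], "rot": [[wx, wy, wz], ...], "jaw": [jaw, ...]}. A call has 1 to 12 rows; each row is the pose to reach, as a shift and turn from the pose commanded when the call began, along the tool's axes at that moment; what a row does not reach only later rows make up. A row lasts 1/10 s, in which the tool goes at most 50 mm and 8.59 degrees, less where a joint would pass 70% of its speed; a pose out of reach is approached as far as the arm can. A call with a number of a shift or a turn outside -1 to 1 is refused whole. A call with a gripper value outside its range is refused whole. The fingers move at their own pace and stop on an object; FORCE is the grip in N (left out, the last holds). Time passes only in rows, so rows that repeat a pose let the fingers close. It gives the time, the measured TCP pose, the force, the opening and the grip force at its end, in the units of the state.
- readout.sense(): the state, without advancing time (a new reading comes with each control period).
- cams.capture(name): name is "scene" or "top" or "wrist"; returns the picture (384x512x3 uint8, blue, green, red); there is no depth.
- cams.camera_model(name): a dict with "mtx" (3x3 intrinsics, pixels), "distortion" ([k1, k2, p1, p2, k3] as OpenCV has them; the pictures are not rectified), "R" (3x3) and "t" (3): a world point X has camera coordinates R X + t. Camera axes: x right, y down, z forward; pixel columns grow to the right and rows downward; lengths in m; the calibration is good to about 2 mm. A picture is of the moment at which its call begins: read the wrist's pose just before it. camera_model takes no time and is no camera call; for the wrist camera it gives the pose at the moment of the call.
- job.hand_in(): hands the job in; it is judged then, once.
Trained networks look in the newest picture that a camera, given by its name, has taken for a name from the list of things; names that differ only in an ending like _2 or _b are one class to them, and where a whole thing is asked for, a point or a joint stands for the part that bears it (a point fixed in the world has none). Each returns a list of dicts, best first, with "conf" (0 to 1); they miss things now and then, are a little off and sometimes report something else, mostly with a low value. They report only what shows in the picture. A call takes as long as a camera call.
- cams.recognise(target, camera): "rect" ([left, top, right, bottom] in pixels, round what is visible of it).
- cams.spot_point(target, camera): "uv" ([column, row] in pixels: a listed point, or the origin of a listed thing).
The state is a dict: "clock": time; "joint_positions": joint angles; "joint_vel": joint speeds; "joint_efforts": joint torques, N m; "eef_pos": TCP position; "tool_rot": TCP orientation; "wrist_force": force on the tool from outside, world axes, zero at the start; "ft_torque": the same for the moment, N m; "width": opening from 0.0 (shut) to 1.0 (fully open); "gripper_force": force on a finger pad.
Only numpy, scipy, OpenCV 4.12 (cv2) and the standard library are available. Lean on these libraries where they do the work, as an engineer would, in place of code of your own. Each camera call takes 0.05 s, during which the arm holds its last target. There are 200 camera calls.

## Working session

There is one attempt and no reset: what is moved stays moved. The work goes in short steps, Python scripts to look and compute and a shell command to move; the robot and the scene stay as the last step left them, time stands still between calls to the robot, and variables do not carry over. Pictures are saved under pics/ and viewed, at most 10 in all, crops included, and the job is handed in when it is done.

```bash
mkdir -p pics; ls; python3 - <<'E'
from rig import readout,cams,job,ctrl
import cv2,numpy as np
s=readout.sense()
for k in s: print(k,np.round(s[k],3).tolist())
print(ctrl.pinch_z)
ims=[]
for n in("scene","top"):
    im=cams.capture(n);cv2.imwrite(f"pics/{n}0.png",im);ims.append(im)
    for t in("blue_tote_mid","grey_tote_mid"):
        print(n,t,cams.spot_point(t,n)[:2],cams.recognise(t,n)[:2])
    m=cams.camera_model(n);print({k:np.round(m[k],3).tolist() for k in m})
E
```

```text
pics
clock 0.0
joint_positions [-1.392, 0.088, 1.372, 0.0, 1.684, -0.103]
joint_vel [0.0, -0.001, -0.0, 0.0, 0.002, -0.001]
joint_efforts [0.0, -34.018, -30.243, 0.072, 0.033, -0.0]
eef_pos [0.153, -0.528, 0.204]
tool_rot [[0.961, 0.278, -0.0], [0.278, -0.961, 0.002], [0.0, -0.002, -1.0]]
wrist_force [0.454, 0.124, -0.123]
ft_torque [-0.05, 0.057, 0.015]
gripper_force 0.0
width 1.001
0.0188
scene blue_tote_mid [] [{'rect': [253.3, 159.7, 307.9, 187.4], 'conf': 0.59}, {'rect': [174.7, 222.4, 258.0, 288.3], 'conf': 0.46}]
scene grey_tote_mid [{'uv': [218.7, 252.4], 'conf': 0.69}] [{'rect': [179.2, 222.0, 255.6, 288.5], 'conf': 0.63}]
{'mtx': [[451.43, 0.0, 252.751], [0.0, 451.43, 189.654], [0.0, 0.0, 1.0]], 'distortion': [0.003, 0.0, 0.0, 0.0, 0.0], 'R': [[-0.846, -0.534, 0.018], [-0.324, 0.486, -0.811], [0.424, -0.692, -0.584]], 't': [0.468, 0.223, 0.688]}
top blue_tote_mid [{'uv': [316.5, 197.6], 'conf': 0.83}] [{'rect': [288.3, 162.9, 348.4, 232.3], 'conf': 0.65}]
top grey_tote_mid [{'uv': [164.1, 218.5], 'conf': 0.79}] [{'rect': [125.2, 193.8, 195.6, 240.3], 'conf': 0.96}]
{'mtx': [[473.081, 0.0, 252.38], [0.0, 473.081, 190.876], [0.0, 0.0, 1.0]], 'distortion': [-0.005, 0.0, 0.0, 0.0, 0.0], 'R': [[0.01, -1.0, -0.0], [-0.989, -0.01, -0.144], [0.144, 0.002, -0.99]], 't': [-0.009, 0.57, 0.845]}
```

```bash
python3 - <<'E'
import cv2,numpy as np
t=cv2.imread("pics/top0.png")[130:280,90:390]
cv2.imwrite("pics/topc.png",cv2.resize(t,None,fx=2.66,fy=2.66,interpolation=cv2.INTER_CUBIC))
E
```

```text
(no output)
```

View pics/topc.png

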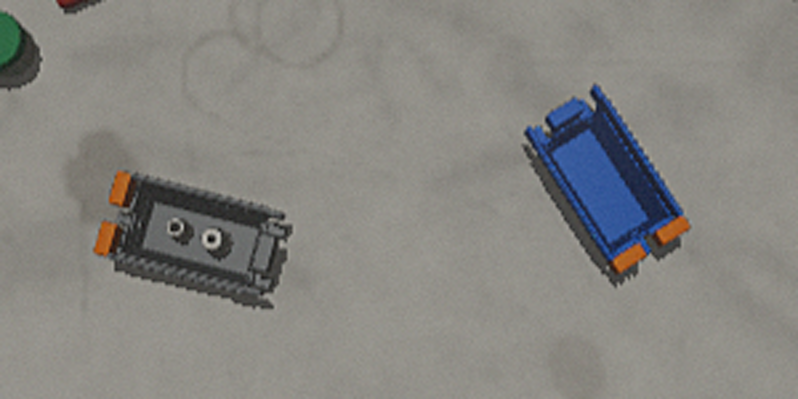

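View pics/scene0.png

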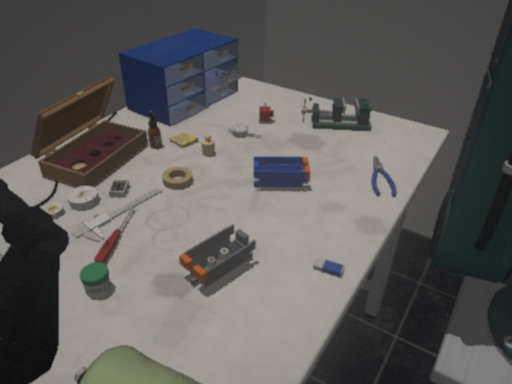

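The top crop shows the grey tote at about (164,219), with its orange end to the left (+y). The blue tote is at about (318,199), with its orange end at lower right (−x, −y). Next I'll turn these pixels into positions.

```bash
cat > h.py <<'E'
from rig import readout,cams,job,ctrl
import cv2,numpy as np
def ray(uv,m,z):
    uv=np.array(uv,float).reshape(-1,1,2)
    n=cv2.undistortPoints(uv,np.array(m["mtx"]),np.array(m["distortion"])).reshape(-1,2)
    R=np.array(m["R"]);c=-R.T@np.array(m["t"])
    d=np.c_[n,np.ones(len(n))]@R
    return c+d*((z-c[2])/d[:,2])[:,None]
def proj(P,m):
    R=np.array(m["R"]);return cv2.projectPoints(np.array(P,float).reshape(-1,3),cv2.Rodrigues(R)[0],np.array(m["t"],float),np.array(m["mtx"]),np.array(m["distortion"]))[0].reshape(-1,2)
E
python3 - <<'E'
from h import *
m=cams.camera_model("top")
C=lambda l:np.array(l)/2.66+[90,130]
for n,l in dict(blue=[(530,130),(595,88),(688,222),(615,268)],grey=[(270,300),(288,215),(120,172),(97,250)]).items():
    P=ray(C(l),m,.05);print(n,np.round(P[:,:2],3).tolist())
    a=P[2:].mean(0)-P[:2].mean(0)
    print(P.mean(0),np.degrees(np.arctan2(a[1],a[0])),np.linalg.norm(a),np.linalg.norm(P[0]-P[1]),np.linalg.norm(P[2]-P[3]))
print(ray([[316.5,197.6],[164.1,218.5]],m,.025))
for c in ("scene",):
    m=cams.camera_model(c); print(ray([[218.7,252.4]],m,.025))
E
```

```text
blue [[0.592, -0.072], [0.623, -0.117], [0.529, -0.181], [0.496, -0.13]]
[ 0.5599837  -0.12494123  0.05      ] -147.26577735748444 0.11282876646208002 0.054948616584204385 0.06029984236249271
grey [[0.472, 0.107], [0.531, 0.096], [0.56, 0.214], [0.505, 0.228]]
[0.51695814 0.16122199 0.05      ] 75.4085863327 0.12313106207929292 0.05970150351842146 0.056128155919660326
[[ 0.56088138 -0.1253358   0.025     ]
 [ 0.51812478  0.16342945  0.025     ]]
[[0.52428212 0.15765876 0.025     ]]
```

Cross-checks hold: the sizes come out near 120 × 60 mm, and both cameras agree to about 6 mm.
- **Blue:** about (0.560, −0.125), yaw −147°.
- **Grey:** about (0.518, 0.162), yaw 75.5°.

I'll move above the blue tote for a wrist view.

```bash
python3 -m crank '{"dp":[[0.04,-0.022,-0.004],[0.085,-0.046,-0.008],[0.13,-0.07,-0.012],[0.17,-0.093,-0.017],[0.215,-0.117,-0.021],[0.255,-0.14,-0.025],[0.3,-0.163,-0.03],[0.34,-0.186,-0.034],[0.385,-0.21,-0.038],[0.425,-0.232,-0.042],[0.47,-0.256,-0.046],[0.503,-0.274,-0.05]],"rot":[[0,0,-0.03],[0,0,-0.06],[0,0,-0.09],[0,0,-0.12],[0,0,-0.15],[0,0,-0.18],[0,0,-0.21],[0,0,-0.24],[0,0,-0.27],[0,0,-0.31],[0,0,-0.34],[0,0,-0.37]],"jaw":[-1,-1,-1,-1,-1,-1,-1,-1,-1,-1,-1,-1]}' 20
python3 -m crank '{"dp":[[0,0,0],[0,0,0],[0,0,0]],"rot":[[0,0,0],[0,0,0],[0,0,0]],"jaw":[-1,-1,-1]}'
python3 - <<'E'
from h import *
s=readout.sense();print(s["clock"],s["eef_pos"],s["tool_rot"])
im=cams.capture("wrist");m=cams.camera_model("wrist");cv2.imwrite("pics/w1.png",im)
np.savez("w1.npz",**{k:np.array(m[k]) for k in m})
p=cams.spot_point("blue_tote_mid","wrist")[:2];print(p, [ray([q["uv"]],m,.025) for q in p])
E
```

```text
clock: 1.7
eef_pos: [0.5615, -0.1229, 0.2556]
tool_rot: [[0.839, 0.544, 0.0], [0.544, -0.839, 0.0], [0.0, 0.0, -1.0]]
wrist_force: [0.4, 0.3, -0.1]
width: 0.999
gripper_force: 0.0
clock: 2.0
eef_pos: [0.5592, -0.1261, 0.2554]
tool_rot: [[0.841, 0.541, -0.001], [0.541, -0.841, -0.001], [-0.001, 0.0, -1.0]]
wrist_force: [0.3, -1.1, 0.1]
width: 1.002
gripper_force: 0.0
2.0 [ 0.55919773 -0.12612583  0.25538852] [[ 8.41334538e-01  5.40514411e-01 -6.05780415e-04]
 [ 5.40514145e-01 -8.41334745e-01 -5.53583537e-04]
 [-8.08883990e-04  1.38316066e-04 -9.99999663e-01]]
[{'uv': [251.6, 171.1], 'conf': 0.6}] [array([[ 0.55786496, -0.12243604,  0.025     ]])]
```

View pics/w1.png

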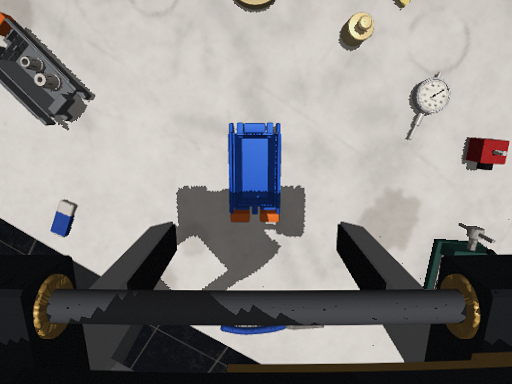

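The wrist view shows the blue tote upright between the fingers, at columns 229–281 and rows 123–222, with its orange end at the bottom. Now I'll refine the pose from its blue and orange mask.

```bash
python3 - <<'E'
from h import *
m=np.load("w1.npz");im=cv2.imread("pics/w1.png");h=cv2.cvtColor(im,cv2.COLOR_BGR2HSV)
msk=cv2.inRange(h,(100,120,40),(125,255,255))|cv2.inRange(h,(3,150,120),(20,255,255))
msk[:110]=0;msk[240:]=0;msk[:,:210]=0;msk[:,300:]=0
pts=np.argwhere(msk)[:,::-1]
rows=range(130,210,4);L=[];Rr=[]
for r in rows:
    x=np.flatnonzero(msk[r]);L.append((x[0],r));Rr.append((x[-1]+1,r))
for e in(L,Rr):
    P=ray(e,m,.05);d=np.polyfit(P[:,0],P[:,1],1);print("side yaw",np.degrees(np.arctan(d[0])),P.mean(0),"rms",np.std(P[:,1]-np.polyval(d,P[:,0])))
A=(ray(L,m,.05).mean(0)-ray(Rr,m,.05).mean(0));print("width",np.linalg.norm(A))
print("rows",pts[:,1].min(),pts[:,1].max()+1)
q=cv2.minAreaRect(pts.astype(np.float32));P=ray(cv2.boxPoints(q),m,.05)
print(P,P.mean(0),[np.linalg.norm(P[i]-P[i-1]) for i in range(3)])
E
```

```text
side yaw 32.17846831668747 [ 0.54972979 -0.09611796  0.05      ] rms 0.00043303606386127936
side yaw 33.00905398746774 [ 0.58286331 -0.14775419  0.05      ] rms 0.0006049658398822223
width 0.061352510430044686
rows 123 222
[[ 0.59417499 -0.06730471  0.05      ]
 [ 0.62665189 -0.11792256  0.05      ]
 [ 0.52778571 -0.18373914  0.05      ]
 [ 0.49296738 -0.12947819  0.05      ]] [ 0.56039499 -0.12461115  0.05      ] [np.float64(0.11877929974572485), np.float64(0.06014080246533822), np.float64(0.11877013335431305)]
```

Blue centre is confirmed at (0.5604, −0.1246), yaw 32.6°; the tool is at 32.7°. Descend to TCP z ≈ 0.022, close at about 20 N and lift a little.

```bash
python3 -m crank '{"dp":[[0.002,0,0.03],[0.002,0,0.07],[0.002,0,0.11],[0.002,0,0.145],[0.002,0,0.175],[0.002,0,0.2],[0.002,0,0.22],[0.002,0,0.23],[0.002,0,0.234],[0.002,0,0.234],[0.002,0,0.234]],"rot":[[0,0,0],[0,0,0],[0,0,0],[0,0,0],[0,0,0],[0,0,0],[0,0,0],[0,0,0],[0,0,0],[0,0,0],[0,0,0]],"jaw":[-1,-1,-1,-1,-1,-1,-1,-1,-1,-1,-1]}' 20
python3 -m crank '{"dp":[[0,0,0],[0,0,0],[0,0,0],[0,0,0],[0,0,0],[0,0,0],[0,0,0],[0,0,0],[0,0,0],[0,0,0]],"rot":[[0,0,0],[0,0,0],[0,0,0],[0,0,0],[0,0,0],[0,0,0],[0,0,0],[0,0,0],[0,0,0],[0,0,0]],"jaw":[0.8,0.8,0.8,0.8,0.8,0.8,0.8,0.8,0.8,0.8]}' 20
```

```text
clock: 3.2
eef_pos: [0.5625, -0.1248, 0.023]
tool_rot: [[0.841, 0.541, 0.002], [0.541, -0.841, -0.001], [0.002, 0.002, -1.0]]
wrist_force: [0.1, 0.3, -0.9]
width: 1.002
gripper_force: 0.0
clock: 4.2
eef_pos: [0.5616, -0.124, 0.0216]
tool_rot: [[0.841, 0.542, 0.0], [0.542, -0.841, 0.0], [0.0, -0.0, -1.0]]
wrist_force: [-0.1, 1.6, 2.1]
width: 0.64
gripper_force: 20.0
```

The grip is good: width 60 mm, 20 N. Before moving, I'll use the camera model to choose a pose where the wrist camera sees the grey tote past the held one.

```bash
python3 - <<'E'
from h import *
s=readout.sense();m=cams.camera_model("wrist");T=np.array(s["tool_rot"]);p=np.array(s["eef_pos"])
R=np.array(m["R"]);c=-R.T@np.array(m["t"]);print("cam in tool",T.T@(c-p), "cam R in tool",np.round(R@T,3).tolist())
# tool-frame points projection
M=dict(mtx=m["mtx"],distortion=m["distortion"],R=R@T,t=np.array(m["t"])+R@p)
print("held tote front rim",proj([[.06,y,-.029] for y in(-.03,.03)],M),"bottom",proj([[.06,0,.021]],M))
for z in (.15,.2,.25):
  for d in(.1,.15,.2): print(z,d,proj([[d+e,y,z-.05] for e in(-.06,.06) for y in(-.03,.03)],M).round().tolist())
w=np.load("w1.npz"); P=np.array([.518,.162,.05]);a=np.radians(75.4);u=np.array([np.cos(a),np.sin(a),0]);v=np.array([-u[1],u[0],0])
print(proj([P+e*u+f*v for e in(-.06,.06) for f in(-.03,.03)],w).round())
E
```

```text
cam in tool [ 0.06769135  0.00163664 -0.17985013] cam R in tool [[0.0, 1.0, -0.0], [-0.972, 0.0, -0.235], [-0.235, 0.0, 0.972]]
held tote front rim [[186.83979961 134.90630156]
 [318.11979107 134.89554139]] bottom [[253.34716598 130.51469892]]
0.15 0.1 [[219.0, 151.0], [289.0, 151.0], [216.0, -2.0], [292.0, -2.0]]
0.15 0.15 [[218.0, 90.0], [291.0, 90.0], [214.0, -72.0], [293.0, -73.0]]
0.15 0.2 [[216.0, 25.0], [292.0, 25.0], [213.0, -145.0], [294.0, -145.0]]
0.2 0.1 [[225.0, 146.0], [284.0, 146.0], [222.0, 17.0], [287.0, 17.0]]
0.2 0.15 [[224.0, 94.0], [285.0, 94.0], [221.0, -42.0], [287.0, -42.0]]
0.2 0.2 [[223.0, 39.0], [286.0, 39.0], [220.0, -102.0], [288.0, -103.0]]
0.25 0.1 [[229.0, 142.0], [281.0, 142.0], [227.0, 30.0], [282.0, 30.0]]
0.25 0.15 [[228.0, 97.0], [281.0, 97.0], [226.0, -20.0], [283.0, -20.0]]
0.25 0.2 [[227.0, 50.0], [282.0, 50.0], [225.0, -72.0], [284.0, -72.0]]
[[ 79.  92.]
 [ 47. 129.]
 [  1.  13.]
 [-29.  52.]]
```

```bash
python3 -m crank '{"dp":[[0,0,-0.015],[0,0,-0.045],[0,0,-0.08],[0.002,-0.012,-0.11],[0.006,-0.035,-0.14],[0.01,-0.06,-0.165],[0.014,-0.085,-0.19],[0.018,-0.11,-0.21],[0.022,-0.135,-0.22],[0.026,-0.16,-0.228],[0.029,-0.176,-0.228],[0.03,-0.183,-0.228]],"rot":[[0,0,0],[0,0,0],[0,0,-0.05],[0,0,-0.13],[0,0,-0.25],[0,0,-0.37],[0,0,-0.49],[0,0,-0.61],[0,0,-0.73],[0,0,-0.83],[0,0,-0.91],[0,0,-0.95]],"jaw":[0.8,0.8,0.8,0.8,0.8,0.8,0.8,0.8,0.8,0.8,0.8,0.8]}' 20
python3 -m crank '{"dp":[[0,0,0],[0,0,0],[0,0,0],[0,0,0]],"rot":[[0,0,0],[0,0,0],[0,0,0],[0,0,0]],"jaw":[0.8,0.8,0.8,0.8]}'
python3 - <<'E'
from h import *
im=cams.capture("wrist");m=cams.camera_model("wrist");cv2.imwrite("pics/w2.png",im)
np.savez("w2.npz",**{k:np.array(m[k]) for k in m})
p=cams.spot_point("grey_tote_mid","wrist")[:2];print(p, [ray([q["uv"]],m,.025) for q in p])
im=im[:260,120:390];cv2.imwrite("pics/w2c.png",cv2.resize(im,None,fx=2.3,fy=2.3,interpolation=cv2.INTER_CUBIC))
E
```

```text
clock: 5.4
eef_pos: [0.4874, 0.0469, 0.2509]
tool_rot: [[0.247, 0.969, 0.002], [0.969, -0.247, -0.0], [0.0, 0.002, -1.0]]
wrist_force: [0.4, -0.0, -1.1]
width: 0.638
gripper_force: 20.0
clock: 5.8
eef_pos: [0.4879, 0.0452, 0.2491]
tool_rot: [[0.251, 0.968, -0.001], [0.968, -0.251, -0.0], [-0.001, -0.001, -1.0]]
wrist_force: [-0.3, 0.9, -0.7]
width: 0.634
gripper_force: 20.0
[{'uv': [256.4, 64.3], 'conf': 0.59}] [array([[0.52114289, 0.16836153, 0.025     ]])]
```

View pics/w2c.png

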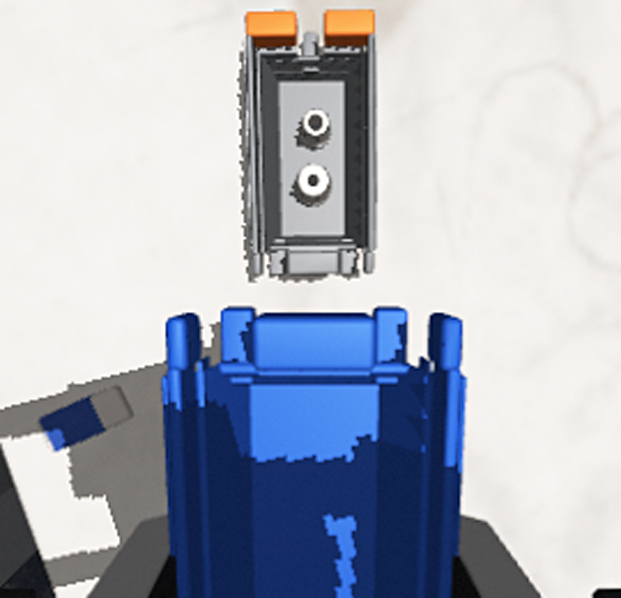

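The blue tote is held straight with its plain end facing the grey tote. The grey one is almost in line ahead, with its orange end at the far side (crop corners (246,11), (376,11) down to about (250,275), (375,271)). After a straight translation, blue's orange end will lie over grey's plain end.

```bash
python3 - <<'E'
from h import *
m=np.load("w2.npz");s=readout.sense();T=np.array(s["tool_rot"]);p=np.array(s["eef_pos"])
C=lambda l:np.array(l)/2.3+[120,0]
im=cv2.imread("pics/w2.png");h=cv2.cvtColor(im,cv2.COLOR_BGR2HSV)
o=cv2.inRange(h,(3,150,120),(20,255,255));o[100:]=0
ys,xs=np.nonzero(o);print("orange",xs.min(),xs.max()+1,ys.min(),ys.max()+1)
g=cv2.cvtColor(im,cv2.COLOR_BGR2GRAY)
for r in(30,60,90,112,116): print(r,g[r,218:240].tolist(),g[r,276:290].tolist())
P=ray([(xs.min(),ys.min()),(xs.max()+1,ys.min()),*C([(375,271),(249,275)])],m,.05)
print((P-p)@T,P.mean(0),(P.mean(0)-p)@T)
# held blue: front rim corners in tool frame
q=C([(167,316),(462,316)]);R=m["R"];c=-R.T@m["t"]
B=ray(q,m,p[2]+.029);print("blue front",(B-p)@T)
E
```

```text
orange 227 283 5 16
30 [242, 242, 242, 242, 243, 249, 124, 111, 157, 78, 167, 168, 33, 48, 181, 61, 76, 75, 79, 77, 61, 61] [41, 56, 54, 35, 115, 169, 113, 179, 237, 237, 237, 237, 237, 238]
60 [243, 244, 244, 243, 244, 246, 252, 110, 120, 156, 89, 173, 145, 45, 98, 154, 72, 76, 77, 77, 77, 75] [44, 62, 59, 35, 111, 170, 119, 173, 237, 241, 239, 240, 240, 240]
90 [243, 243, 242, 242, 243, 243, 247, 245, 108, 129, 166, 103, 174, 119, 72, 145, 126, 74, 77, 77, 78, 77] [47, 61, 59, 36, 116, 174, 140, 177, 238, 242, 241, 239, 238, 237]
112 [243, 243, 243, 243, 243, 243, 244, 237, 126, 131, 109, 98, 136, 183, 193, 83, 148, 252, 230, 107, 176, 187] [215, 223, 81, 129, 182, 169, 173, 233, 244, 242, 242, 242, 241, 241]
116 [243, 243, 243, 243, 243, 243, 242, 245, 237, 107, 118, 117, 126, 175, 179, 95, 155, 242, 131, 131, 180, 188] [253, 213, 51, 131, 172, 152, 177, 235, 244, 243, 243, 242, 242, 242]
[[ 0.18410067 -0.02975835  0.19913081]
 [ 0.18406576  0.02983033  0.19910238]
 [ 0.06616596  0.03173833  0.19914354]
 [ 0.06424506 -0.03040675  0.19917388]] [0.51929472 0.16592223 0.05      ] [0.12464436 0.00035089 0.19913765]
blue front [[ 0.05765816 -0.02774735 -0.02900733]
 [ 0.05765638  0.03093488 -0.02903534]]
```

Wrist view puts the grey centre at tool (0.1246, 0.0004); the top camera puts it at x ≈ 0.121–0.122. I'll settle the ~3 mm difference using the orange blocks in the first top picture, with the blue tote as a reference.

```bash
python3 - <<'E'
from h import *
m=cams.camera_model("top");im=cv2.imread("pics/top0.png");h=cv2.cvtColor(im,cv2.COLOR_BGR2HSV)
o=cv2.inRange(h,(3,150,100),(20,255,255))
for n,box,c,yaw in(("blue",(300,190,360,250),(.5604,-.1246),-147.4),("grey",(115,185,150,240),(.518,.163),75.5)):
    x0,y0,x1,y1=box;ys,xs=np.nonzero(o[y0:y1,x0:x1]);P=ray(np.c_[xs+x0+.5,ys+y0+.5],m,.05)
    a=np.radians(yaw);u=np.array([np.cos(a),np.sin(a)]);v=np.array([-u[1],u[0]])
    d=P[:,:2]-c;X=d@u;Y=d@v
    print(n,len(X),"x",np.percentile(X,[1,50,99]).round(4),"y",np.percentile(Y,[1,99]).round(4),"mean",X.mean().round(4),Y.mean().round(4))
    k=Y>Y.mean();print(" block means",X[k].mean(),Y[k].mean(),X[~k].mean(),Y[~k].mean())
# same for wrist views
for f,c,yaw,rows in(("w1",(.5604,-.1246),-147.4,(200,240)),("w2",(.518,.163),75.5,(0,100))):
    m=np.load(f+".npz");im=cv2.imread(f"pics/{f}.png");o=cv2.inRange(cv2.cvtColor(im,cv2.COLOR_BGR2HSV),(3,150,100),(20,255,255))
    o[:rows[0]]=0;o[rows[1]:]=0;o[:,:200]=0;o[:,310:]=0
    ys,xs=np.nonzero(o);P=ray(np.c_[xs+.5,ys+.5],m,.05)
    a=np.radians(yaw);u=np.array([np.cos(a),np.sin(a)]);v=np.array([-u[1],u[0]]);d=P[:,:2]-c;X=d@u;Y=d@v;k=Y>Y.mean()
    print(f,np.percentile(X,[1,50,99]).round(4),X.mean(),Y.mean()," blocks",X[k].mean(),Y[k].mean(),X[~k].mean(),Y[~k].mean())
E
```

```text
blue 136 x [0.0513 0.0563 0.0614] y [-0.0288  0.0289] mean 0.0563 -0.0002
 block means 0.05628354560804353 0.01805843863943641 0.0563304072783755 -0.01793642748402338
grey 134 x [0.0512 0.0562 0.0613] y [-0.0266  0.0301] mean 0.0562 0.0016
 block means 0.055990550543451395 0.019380331637636153 0.05641365100253358 -0.016132716908198567
w1 [0.0497 0.0548 0.06  ] 0.054767746918717254 0.02220619491285136  blocks 0.05521298645487323 0.026368816139594433 0.05421830238473753 0.017069343186232246
w2 [0.0521 0.0571 0.0621] 0.05707699161689928 -8.451173914767707e-05  blocks 0.057065360475556756 0.017919688354927504 0.05708862275824181 -0.01808871183322286
```

All views agree on grey ≈ (0.5175, 0.164), yaw ≈ 75.5°, so the tool needs to move x +0.124, y −0.001. Go above it, then partway down.

```bash
python3 -m crank '{"dp":[[0.02,0,0],[0.05,-0.001,0],[0.085,-0.001,0],[0.11,-0.001,0.01],[0.122,-0.001,0.03],[0.124,-0.001,0.06],[0.124,-0.001,0.09],[0.124,-0.001,0.115],[0.124,-0.001,0.13],[0.124,-0.001,0.135],[0.124,-0.001,0.135],[0.124,-0.001,0.135]],"rot":[[0,0,0],[0,0,0],[0,0,0],[0,0,0],[0,0,0],[0,0,0],[0,0,0],[0,0,0],[0,0,0],[0,0,0],[0,0,0],[0,0,0]],"jaw":[0.8,0.8,0.8,0.8,0.8,0.8,0.8,0.8,0.8,0.8,0.8,0.8]}' 20
python3 -m crank '{"dp":[[0,0,0],[0,0,0],[0,0,0]],"rot":[[0,0,0],[0,0,0],[0,0,0]],"jaw":[0.8,0.8,0.8]}'
python3 - <<'E'
from h import *
s=readout.sense();print(s["clock"],np.round(s["eef_pos"],4),np.round(s["wrist_force"],2))
a=cams.capture("scene")[200:310,150:290];b=cams.capture("top")[160:270,100:240]
cv2.imwrite("pics/pre.png",cv2.resize(np.hstack([a,b]),None,fx=2.8,fy=2.8,interpolation=cv2.INTER_CUBIC))
E
```

```text
clock: 7.1
eef_pos: [0.5187, 0.1663, 0.116]
tool_rot: [[0.25, 0.968, 0.003], [0.968, -0.25, 0.0], [0.001, 0.003, -1.0]]
wrist_force: [0.3, 0.2, -1.5]
width: 0.638
gripper_force: 20.0
clock: 7.4
eef_pos: [0.5181, 0.1663, 0.1153]
tool_rot: [[0.25, 0.968, 0.001], [0.968, -0.25, 0.0], [0.001, 0.001, -1.0]]
wrist_force: [0.2, 0.6, -1.1]
width: 0.635
gripper_force: 20.0
7.4 [0.5181 0.1663 0.1153] [ 0.16  0.57 -1.12]
```

View pics/pre.png

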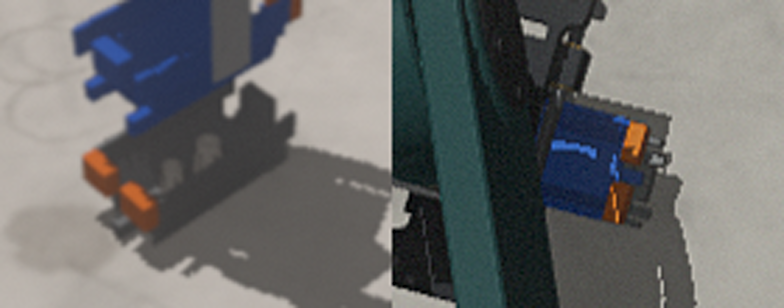

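The views show the blue tote held level, squarely above the grey one, with its orange end over the grey plain end. Descend to about 5 mm above contact, then step down slowly, checking the force.

```bash
python3 -m crank '{"dp":[[0,0,0.008],[0,0,0.016],[0,0,0.024],[0,0,0.031],[0,0,0.037],[0,0,0.041],[0,0,0.042],[0,0,0.042],[0,0,0.042]],"rot":[[0,0,0],[0,0,0],[0,0,0],[0,0,0],[0,0,0],[0,0,0],[0,0,0],[0,0,0],[0,0,0]],"jaw":[0.8,0.8,0.8,0.8,0.8,0.8,0.8,0.8,0.8]}' 20
python3 -m crank '{"dp":[[0,0,0.001],[0,0,0.002],[0,0,0.003],[0,0,0.003],[0,0,0.003]],"rot":[[0,0,0],[0,0,0],[0,0,0],[0,0,0],[0,0,0]],"jaw":[0.8,0.8,0.8,0.8,0.8]}'
python3 -m crank '{"dp":[[0,0,0.0007],[0,0,0.0015],[0,0,0.0015],[0,0,0.0015]],"rot":[[0,0,0],[0,0,0],[0,0,0],[0,0,0]],"jaw":[0.8,0.8,0.8,0.8]}'
```

```text
clock: 8.4
eef_pos: [0.518, 0.1663, 0.0729]
tool_rot: [[0.25, 0.968, 0.001], [0.968, -0.25, 0.0], [0.0, 0.001, -1.0]]
wrist_force: [-1.1, -1.1, -1.4]
width: 0.636
gripper_force: 20.0
clock: 8.9
eef_pos: [0.5176, 0.1662, 0.0694]
tool_rot: [[0.25, 0.968, -0.0], [0.968, -0.25, -0.0], [-0.0, -0.0, -1.0]]
wrist_force: [-0.6, 0.5, -1.3]
width: 0.635
gripper_force: 20.0
clock: 9.3
eef_pos: [0.5176, 0.1662, 0.0679]
tool_rot: [[0.25, 0.968, -0.0], [0.968, -0.25, -0.0], [-0.0, -0.0, -1.0]]
wrist_force: [-0.4, -0.4, -0.9]
width: 0.637
gripper_force: 20.0
```

```bash
python3 -m crank '{"dp":[[0,0,0.0005],[0,0,0.001],[0,0,0.001],[0,0,0.001]],"rot":[[0,0,0],[0,0,0],[0,0,0],[0,0,0]],"jaw":[0.8,0.8,0.8,0.8]}' | grep -E "eef|wrist"
python3 - <<'E'
from h import *
a=cams.capture("scene")[200:310,150:290]
cv2.imwrite("pics/s3.png",cv2.resize(a,None,fx=4,fy=4,interpolation=cv2.INTER_CUBIC))
E
```

```text
eef_pos: [0.5178, 0.1663, 0.0675]
wrist_force: [-1.4, -0.8, 3.5]
```

View pics/s3.png

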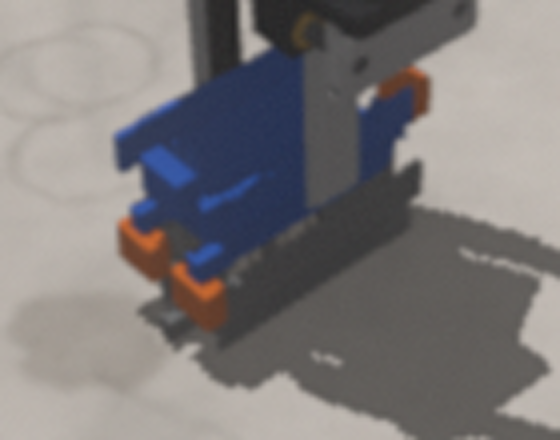

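Contact comes at TCP z = 0.0675, against 0.0676 predicted, with the force up by about 4.5 N. The feet rest squarely on the orange end rails. Release, then retreat straight up.

```bash
python3 -m crank '{"dp":[[0,0,0],[0,0,0],[0,0,0],[0,0,0],[0,0,0],[0,0,0],[0,0,0],[0,0,0],[0,0,0]],"rot":[[0,0,0],[0,0,0],[0,0,0],[0,0,0],[0,0,0],[0,0,0],[0,0,0],[0,0,0],[0,0,0]],"jaw":[0.2,-0.4,-0.7,-1,-1,-1,-1,-1,-1]}' | grep -E "eef|force|width"
python3 -m crank '{"dp":[[0,0,-0.005],[0,0,-0.015],[0,0,-0.03],[0,0,-0.05],[0,0,-0.08],[0,0,-0.11],[-0.03,0,-0.14],[-0.07,0,-0.17],[-0.11,0,-0.19],[-0.14,0,-0.19],[-0.15,0,-0.19],[-0.15,0,-0.19]],"rot":[[0,0,0],[0,0,0],[0,0,0],[0,0,0],[0,0,0],[0,0,0],[0,0,0],[0,0,0],[0,0,0],[0,0,0],[0,0,0],[0,0,0]],"jaw":[-1,-1,-1,-1,-1,-1,-1,-1,-1,-1,-1,-1]}' | grep -E "clock|eef|force"
python3 - <<'E'
from h import *
a=cams.capture("scene")[200:310,150:290];b=cams.capture("top")[160:270,100:240]
w=cams.capture("wrist");m=cams.camera_model("wrist")
for t in("blue_tote_mid","grey_tote_mid"):
  for n,z in(("top",0),("scene",0)):
    p=cams.spot_point(t,n)[:1];h=.071 if t[0]=="b" else .025
    print(t,n,[(q["conf"],ray([q["uv"]],cams.camera_model(n),h).round(4)) for q in p])
cv2.imwrite("pics/fin.png",cv2.resize(np.hstack([a,b]),None,fx=2.8,fy=2.8,interpolation=cv2.INTER_CUBIC))
cv2.imwrite("pics/w4.png",w)
E
```

```text
eef_pos: [0.5177, 0.1662, 0.0669]
wrist_force: [0.2, 0.5, -0.5]
width: 0.997
gripper_force: 0.0
clock: 11.85
eef_pos: [0.4802, 0.0202, 0.2581]
wrist_force: [-0.3, 0.3, -1.1]
gripper_force: 0.0
blue_tote_mid top []
blue_tote_mid scene [(0.74, array([[0.5194, 0.167 , 0.071 ]]))]
grey_tote_mid top []
grey_tote_mid scene [(0.7, array([[0.5194, 0.1654, 0.025 ]]))]
```

View pics/fin.png

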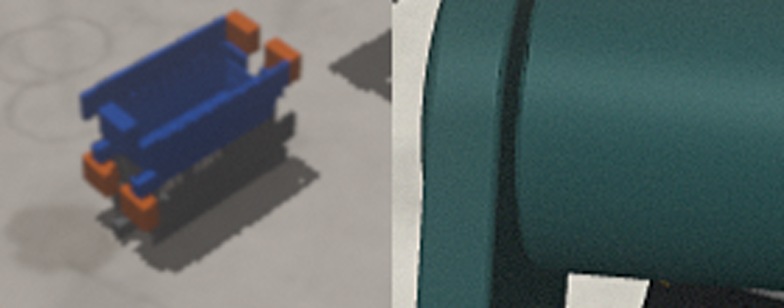

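View pics/w4.png

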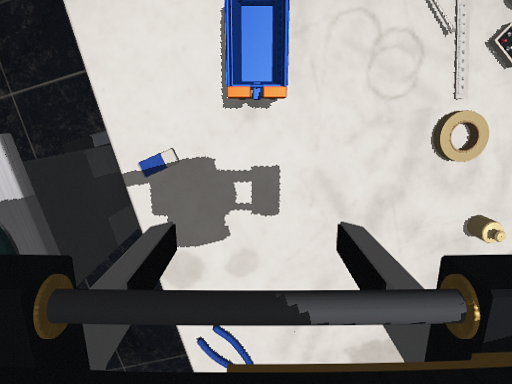

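The scene picture shows the blue tote level on the grey one, with its feet on the end rails and its orange end over the grey plain end. The centres agree to within 2 mm and the gripper is clear, so I'll hand in.

```bash
python3 -c "
from rig import job
print(job.hand_in())"
```

```text
the job is handed in; nothing more can be done
None
```

The blue tote stands level on the grey tote's rim, with its orange end over the grey tote's plain end. The centres agree to within 2 mm and the gripper is clear; I handed the job in at about 12 s (no verdict was returned).

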